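# Pack two firebricks into the corner stop

### The job

Build up the soldering hearth floor on the left half of the bench: lay the long whole firebrick flat in the corner of the L-shaped steel stop and push it home, lengthwise along the left rail with its end against the back rail. Only then lay the short whole firebrick next to it the same way round, packed against the long one's side and with its end against the back rail. Leave the broken brick where it lies.

Things in the scene. Friction and masses are not known exactly. Their poses are not given: they have to be found in the camera images.
- corner_stop: L of angle steel fixed to the worktop: two rails 18 mm high, 4 mm thick, with 3 mm thick feet 24 mm wide on their outer sides. Origin: inner corner of the rails at worktop height; x points away from the robot through the back rail (inner face x = 0, y 0 to -125 mm), y left through the left rail (inner face y = 0, x 0 to -105 mm), z up. Bricks belong at -x, -y, on the bare worktop.
- brick_long: long whole firebrick: sharp-edged rectangular block of pale porous refractory, 96 x 48 x 36 mm, about 0.14 kg, lying flat. Origin: centre of its underside; x along its 96 mm length, y across its 48 mm width, z up. Both ends are alike.
- brick_short: short whole firebrick: the same sharp-edged rectangular block but shorter, 64 x 48 x 36 mm, about 0.10 kg, lying flat. Origin: centre of its underside; x along its 64 mm length, y across its 48 mm width, z up. Both ends are alike.
- broken_brick: broken lump of brown brick with ragged faces, about 60 x 61 x 30 mm, standing to the right of the stop; a bystander to be left alone. Origin: centre of its underside.
Mind the look-alikes: they are no part of the job. Leave any turquoise look-alike of the brick_short alone.

How it is judged:
By the outcome, as a careful person would: the job done as asked, in the order asked, and still so for the second after the job is handed in, with the robot touching nothing.
It also fails if it takes over 64 s, if anything falls off the work surface, if the arm or the gripper's body presses on something with over 40 N, if the wrist force passes 120 N, or if a joint passes its speed limit or range.

### The arm

A 7-joint arm with a two-finger parallel gripper is mounted at the origin on a cart in front of the work surface, level with it; the furniture and walls round the work are solid. World frame = base frame: x ahead of the robot, y to its left, z up, the work surface at z = 0. Lengths are in m, angles in rad, forces in N, time in s.
With the tool pointing down it reaches from about 0.4 to 0.85 m from the base axis. Payload 10.4 kg.
Tool frame: the origin (TCP) lies midway between the tips of the shut fingers; the grasp point (between the pads) lies 19 mm behind it; z points along the fingers, x is the direction in which the jaws open and shut, and the axes are right-handed (so a half turn about z gives the same grasp; the last joint's range is limited). The gripper opens to 87 mm and grips with 3 to 60 N. Pads are 19 mm wide; open, the fingers measure 117 mm over their backs; the gripper's body (75 mm by 190 mm) begins 51 mm behind the grasp point.
Start: joints at [1.225, 0.332, -0.065, 1.46, 0.022, 1.35, -0.088], TCP at [0.198, -0.593, 0.223] pointing down, gripper open.
Joint ranges: [-2.6, 2.6], [-0.5, 2.12], [-1.47, 1.34], [0.16, 2.42], [-1.27, 4.41], [0.06, 2.06], [-2.6, 2.6]. Speed limits (rad/s): [2.22, 2.22, 2.79, 2.79, 3.14, 3.14, 3.14].

### API

Orientations are given as a unit quaternion [x, y, z, w].
In Python, from bench import r gives the robot as it stands. The module is installed in compiled form; this text tells all that it offers.
- The arm moves only by the tool play_rows, never from a script. Its argument "commands" is a list of rows, each a list of 7 numbers: the shift along the world's x, y, z in cm, then the turn, a rotation vector about the world's x, y, z in rad, then the finger opening in cm, from 0 to 8.7. A call has 1 to 20 rows; each row shifts and turns the commanded pose from where the row before left it; what a row does not reach is not made up. A row lasts 1/8 s, in which the tool goes at most 62.5 mm and 10.7 degrees, less where a joint would pass 70% of its speed; a pose out of reach is approached as far as the arm can. A call is refused whole if a number of a shift passes 6.25 or a number of a turn 0.188, either way. A call with a gripper value outside its range is refused whole. The fingers move at their own pace and stop on an object; "grip_force" is the grip in N (left out, the last holds). Time passes only in rows, so rows that do not move let the fingers close. It gives the time, the measured TCP pose, the force and the opening at its end, in the units of the state.
- r.read_state(): the state, without advancing time (a new reading comes with each control period).
- r.camera(name): name is "scene" or "top"; returns a dict with "img" (384x512x3 uint8, red, green, blue), "K" (3x3 intrinsics, pixels), "k1" (the pictures are not rectified: a ray, as slopes to the right and down, at radius r is drawn at 1 + k1 r^2 times it, then the intrinsics apply), "camera_from_world" (4x4, takes a point from world to camera coordinates). Camera axes: x right, y down, z forward; pixel columns grow to the right and rows downward; lengths in m; the calibration is good to about 2 mm. A picture is of the moment at which its call begins. There is no depth.
- r.close_job(): hands the job in, once; it reports no verdict.
The state is a dict: "time": time; "joint_positions": joint angles; "joint_vel": joint speeds; "joint_torque": joint torques, N m; "ee_pos": TCP position; "eef_rot": TCP orientation; "ft_force": force on the tool from outside, world axes, zero at the start; "torque": the same for the moment, N m; "width": finger opening in m.
Only numpy, scipy, OpenCV 4.12 (cv2) and the standard library are available. Lean on these libraries where they do the work, as an engineer would, in place of code of your own. Each camera call takes 0.05 s, during which the arm holds its last target. There are 200 camera calls.

## Working session

There is one attempt and no reset: what is moved stays moved. The work goes in short steps, Python scripts to look and compute and a tool call to move; the robot and the scene stay as the last step left them, time stands still between calls to the robot, and variables do not carry over. Pictures are saved under pics/ and viewed, about 8 in all and at most 12, crops included, and the job is handed in when it is done.

Besides the shell and the picture viewer there is one more tool, called after "Emit:" as name(argument=value, ...) on one line, values as JSON. play_rows: Moves the arm, as the interface text tells. Its arguments: {"type":"object","properties":{"commands":{"type":"array","items":{"type":"array","items":{"type":"number"}}},"grip_force":{"type":"number"}},"required":["commands"]}

```bash
mkdir -p pics; cat > h.py <<'E'
import numpy as np, cv2
from bench import r
def snap(name, f=None):
    c=r.camera(name)
    if f: cv2.imwrite('pics/'+f, c['img'][:,:,::-1])
    return c
def px2w(c,pts,z):
    K=np.array(c['K']);T=np.array(c['camera_from_world']);k=c['k1']
    R=T[:3,:3];o=-R.T@T[:3,3]
    D=np.array([k,0,0,0,0],float)
    n=cv2.undistortPoints(np.array(pts,float).reshape(-1,1,2),K,D).reshape(-1,2)
    d=np.c_[n,np.ones(len(n))]@R
    return o+d*((z-o[2])/d[:,2])[:,None]
def w2px(c,P):
    T=np.array(c['camera_from_world']);D=np.array([c['k1'],0,0,0,0],float)
    return cv2.projectPoints(np.array(P,float).reshape(-1,1,3),cv2.Rodrigues(T[:3,:3])[0],T[:3,3],np.array(c['K']),D)[0].reshape(-1,2)
E
python3 - <<'E'
from h import *
for n in('scene','top'):
    c=snap(n,n+'0.png'); T=np.array(c['camera_from_world']); print(n,-T[:3,:3].T@T[:3,3],T[:3,:3].round(2).tolist(),c['K'],c['k1'])
print(r.read_state())
E
```

```text
scene [0.02788058 0.23237498 0.96416601] [[-0.39, -0.92, -0.0], [-0.79, 0.34, -0.51], [0.47, -0.2, -0.86]] [[462.34806013   0.         257.78971026]
 [  0.         462.34806013 191.72667476]
 [  0.           0.           1.        ]] -0.019668257727797536
top [0.29877842 0.02497295 1.06664762] [[-0.01, -1.0, 0.02], [-0.98, 0.01, -0.2], [0.2, -0.02, -0.98]] [[400.1137751    0.         254.4958907 ]
 [  0.         400.1137751  188.61231934]
 [  0.           0.           1.        ]] -0.0372735188104223
{'time': 0.1, 'joint_positions': array([ 1.2253878 ,  0.33280703, -0.0646867 ,  1.46086095,  0.02156136,
        1.34989517, -0.08848611]), 'joint_vel': array([ 0.00079247, -0.00024979, -0.0004961 , -0.00178319,  0.00047186,
        0.00095264,  0.00014989]), 'joint_torque': array([ 1.80827141e-03, -6.24546003e+01,  2.49186979e-02, -3.90717244e+01,
       -6.14038669e-02,  3.66145594e-02,  4.69197767e-05]), 'ee_pos': array([ 0.19816056, -0.5923867 ,  0.22183276]), 'eef_rot': array([ 8.11554753e-01, -5.84276027e-01, -5.25323922e-04, -3.63142982e-04]), 'ft_force': array([-1.20331697, -0.35542078,  0.14349893]), 'torque': array([-0.01762481,  0.0451004 , -0.01732968]), 'width': 0.08676846367465152}
```

```bash
python3 - <<'E'
import cv2,numpy as np
a=cv2.imread('pics/scene0.png');b=cv2.imread('pics/top0.png')
cv2.imwrite('pics/top0b.png',cv2.resize(b,None,fx=1.56,fy=1.56,interpolation=cv2.INTER_CUBIC))
cv2.imwrite('pics/scene0b.png',cv2.resize(a,None,fx=1.56,fy=1.56,interpolation=cv2.INTER_CUBIC))
E
```

```text
(no output)
```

View pics/top0b.png

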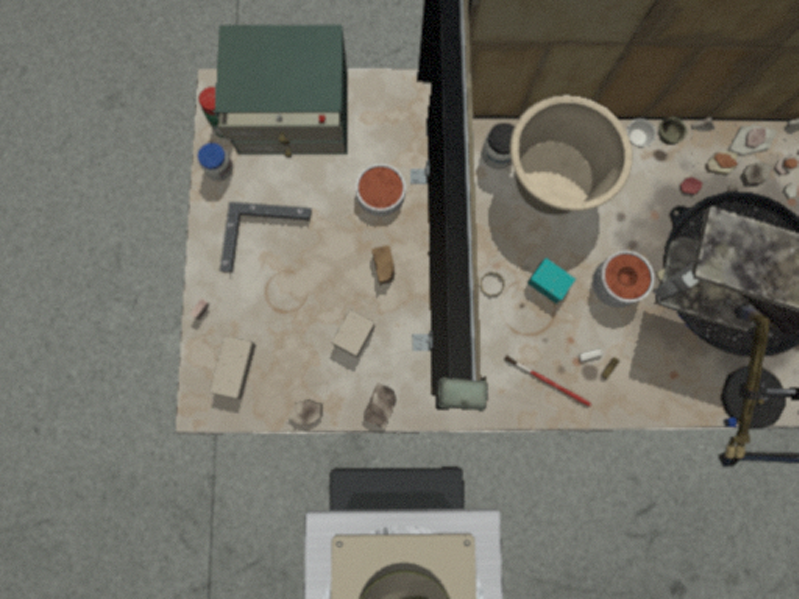

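View pics/scene0b.png

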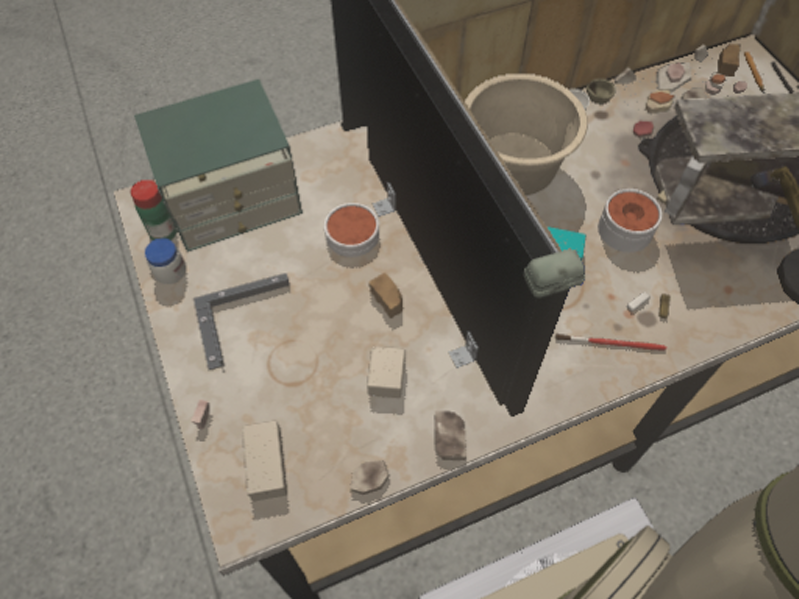

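Long brick is at about top-zoom px (232,368), short brick at (353,334), stop corner at (236,212) and broken brick at (384,265). The turquoise look-alike (552,281) is behind the divider. The two grey-brown lumps (307,412) and (380,405) and the pink chip (201,312) are clutter. Now a close crop for corner pixels.

```bash
python3 - <<'E'
import cv2,numpy as np
a=cv2.imread('pics/scene0.png');b=cv2.imread('pics/top0.png')
def cr(i,x,y,w,h,f=6):
    c=cv2.resize(i[y:y+h,x:x+w],None,fx=f,fy=f,interpolation=cv2.INTER_CUBIC)
    for k in range(0,w,10): cv2.putText(c,str(x+k),(k*f,8),0,.3,(0,0,255)); cv2.line(c,(k*f,10),(k*f,14),(0,0,255))
    for k in range(0,h,10): cv2.putText(c,str(y+k),(0,k*f+4),0,.3,(255,0,0))
    return c
m=np.vstack([np.hstack([cr(b,130,208,60,50),cr(b,205,190,60,50)]),np.hstack([cr(b,136,125,70,50),np.zeros((300,300,3),np.uint8)])]) 
cv2.imwrite('pics/c1.png',m)
m=np.vstack([np.hstack([cr(a,145,262,60,60,5),cr(a,225,215,60,60,5)]),np.hstack([cr(a,120,172,70,60,5),cr(a,310,160,50,60,5)])])
cv2.imwrite('pics/c2.png',m)
E
```

```text
(no output)
```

View pics/c1.png

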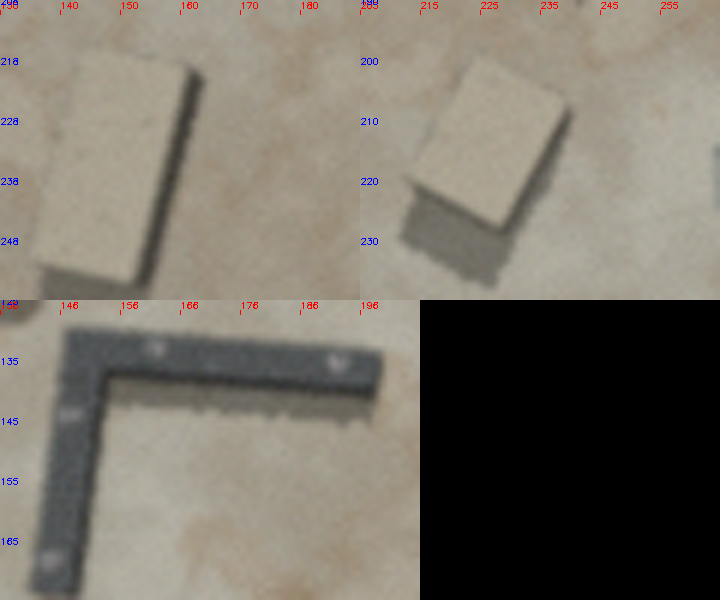

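View pics/c2.png

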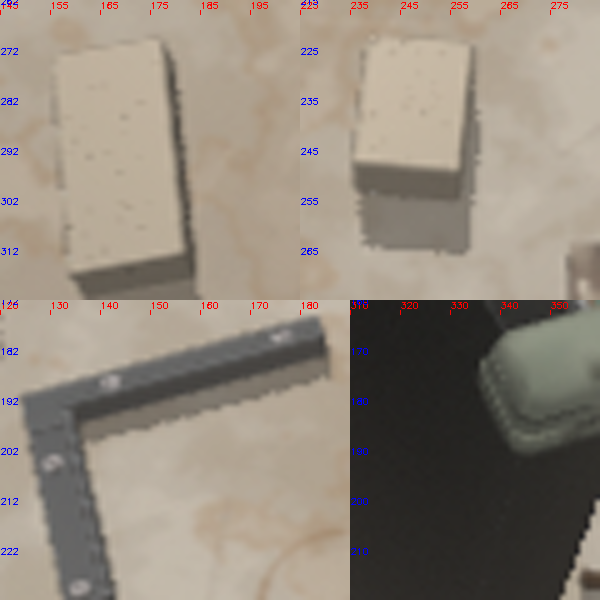

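The crops show two plain pale bricks, the long one (tall in the image) and the short one, with crisp corners. The stop's inner corner is at about top px (153.5,138). The broken brick is excluded because it is brown. Next I fit the poses.

```bash
cat >> h.py <<'E'
from scipy.optimize import least_squares
def fit(obs,loc,p0):
    """obs: list of (cam, Nx2 pixels with nan); loc Nx3 local points; -> x,y,th"""
    loc=np.array(loc,float)
    def W(p):
        c,s=np.cos(p[2]),np.sin(p[2]); return np.c_[p[0]+c*loc[:,0]-s*loc[:,1],p[1]+s*loc[:,0]+c*loc[:,1],loc[:,2]]
    def f(p): return np.concatenate([np.nan_to_num(w2px(c,W(p))-np.array(u)).ravel() for c,u in obs])
    s=least_squares(f,p0,loss='soft_l1'); return s.x,f(s.x)
E
python3 - <<'E'
from h import *
ct=r.camera('top');cs=r.camera('scene')
t=lambda ox,oy,P,f:np.array(P,float)/f+[ox,oy]+0.5/f-.5
n=np.nan
def brick(L): return [[L/2,.024,.036],[L/2,-.024,.036],[-L/2,-.024,.036],[-L/2,.024,.036]]
lt=t(130,208,[[84,46],[190,68],[137,283],[36,262]],6); ls=t(145,262,[[55,60],[161,40],[184,252],[70,275]],5)
st=t(205,190,[[115,58],[210,108],[140,228],[52,180]],6); ss=t(225,215,[[68,38],[170,45],[160,170],[57,162]],5)
for nm,o1,o2,L in(('long',lt,ls,.096),('short',st,ss,.064)):
    w=px2w(ct,o1,.036); ws=px2w(cs,o2,.036); print(nm,w.mean(0).round(4),ws.mean(0).round(4))
    for o in([(ct,o1)],[(cs,o2)],[(ct,o1),(cs,o2)]):
        p,e=fit(o,brick(L),[*w.mean(0)[:2],-.3]);print(p.round(4),np.degrees(p[2]).round(1),np.abs(e).max().round(2))
sl=[[0,0,0],[0,-.125,0],[-.105,0,0]]
ot=t(136,125,[[107,80],[375,99],[80,296]],6); os_=t(120,172,[[82,121],[328,54],[n,n]],5); os_[2]=[142.5,234]
for o in([(ct,ot)],[(cs,os_)],[(ct,ot),(cs,os_)]):
    p,e=fit(o,sl,[.6,.3,0]);print('stop',p.round(4),np.degrees(p[2]).round(1),e.round(1))
# divider
def ht(c,b,tp):
    P=px2w(c,[b],0)[0]
    zs=np.linspace(0,.6,601); u=w2px(c,np.c_[np.tile(P[:2],(601,1)),zs]); i=np.argmin(((u-tp)**2).sum(1)); return P,zs[i]
print('panel',ht(cs,[515/1.56,415/1.56],[548/1.56,270/1.56]))
print(px2w(ct,[[462/1.56,392/1.56],[437/1.56,395/1.56],[462/1.56,170/1.56]],.3))
E
```

```text
long [0.386  0.2806 0.036 ] [0.3872 0.2815 0.036 ]
[ 0.3861  0.2807 -0.1959] -11.2 1.0
[ 0.3874  0.2815 -0.2144] -12.3 0.95
[ 0.3868  0.2813 -0.2073] -11.9 1.37
short [0.4404 0.0811 0.036 ] [0.4438 0.0803 0.036 ]
[ 0.4403  0.0814 -0.5015] -28.7 1.37
[ 0.4439  0.0803 -0.474 ] -27.2 0.83
[ 0.4424  0.0808 -0.4805] -27.5 1.59
stop [ 0.6591  0.2867 -0.0814] -4.7 [ 0.1 -0.2  0.1 -0.1 -0.2  0.3]
stop [ 0.6631  0.2843 -0.0994] -5.7 [-0.9  0.2  0.4  0.4  0.3 -0.6]
stop [ 0.6611  0.2854 -0.0916] -5.3 [ 0.6 -0.9  0.5 -0.4 -0.1 -0.4 -1.1  1.   0.1  0.9  0.4  0.2]
panel (array([ 0.31796502, -0.06555781,  0.        ]), np.float64(0.366))
[[ 0.33080073 -0.06659365  0.3       ]
 [ 0.32744992 -0.03601875  0.3       ]
 [ 0.61824047 -0.07494845  0.3       ]]
```

```bash
python3 - <<'E'
from h import *
ct=r.camera('top');cs=r.camera('scene')
for z in (0,.1,.2,.3,.4,.5): print(z,px2w(ct,[[488,207],[470,292],[484,253],[296,251]],z)[:,:2].round(3).tolist(),px2w(cs,[[486,116],[508,176],[355,172]],z)[:,:2].round(3).tolist())
a=cv2.imread('pics/scene0.png')[80:250,400:];b=cv2.imread('pics/top0.png')[190:310,420:]
a=cv2.resize(a,None,fx=3.5,fy=3.5);b=cv2.resize(b,None,fx=4,fy=4)
m=np.zeros((600,800,3),np.uint8);m[:595,:392]=a;m[:480,392:760]=b
cv2.imwrite('pics/c3.png',m)
E
```

```text
0 [[0.458, -0.637], [0.231, -0.561], [0.333, -0.611], [0.344, -0.102]] [[0.534, -0.655], [0.354, -0.585], [0.515, -0.239]]
0.1 [[0.443, -0.575], [0.238, -0.506], [0.33, -0.551], [0.34, -0.09]] [[0.482, -0.563], [0.321, -0.5], [0.464, -0.19]]
0.2 [[0.428, -0.513], [0.244, -0.451], [0.326, -0.491], [0.336, -0.078]] [[0.429, -0.471], [0.287, -0.416], [0.414, -0.141]]
0.3 [[0.413, -0.451], [0.25, -0.396], [0.323, -0.432], [0.331, -0.066]] [[0.377, -0.379], [0.253, -0.331], [0.363, -0.092]]
0.4 [[0.398, -0.389], [0.257, -0.341], [0.32, -0.372], [0.327, -0.054]] [[0.324, -0.287], [0.219, -0.246], [0.313, -0.043]]
0.5 [[0.383, -0.327], [0.263, -0.286], [0.317, -0.313], [0.323, -0.043]] [[0.272, -0.195], [0.185, -0.161], [0.262, 0.006]]
```

View pics/c3.png

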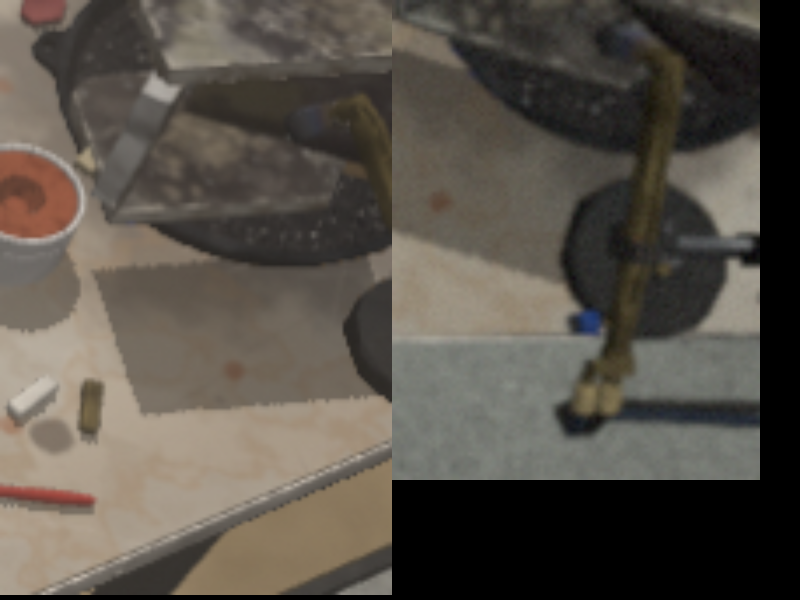

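The torch on its stand (about z 0.22, x 0.2–0.43, y −0.45) and the divider (top about 0.37–0.4) lie on the way. I lift straight up first.

Emit:
play_rows(commands=[[0,0,4,0,0,0,8.7],[0,0,4,0,0,0,8.7],[0,0,4,0,0,0,8.7],[0,0,4,0,0,0,8.7],[0,0,4,0,0,0,8.7],[0,0,4,0,0,0,8.7],[0,0,4,0,0,0,8.7],[0,0,4,0,0,0,8.7]])

```text
time: 1.3
ee_pos: [0.198, -0.5934, 0.544]
eef_rot: [0.811, -0.585, 0.001, 0.001]
ft_force: [-24.1, 55.7, -3.1]
width: 0.0868
```

Emit:
play_rows(commands=[[0,0,0,0,0,0,8.7]])

```text
time: 1.42
ee_pos: [0.1989, -0.5938, 0.5454]
eef_rot: [0.812, -0.584, 0.003, 0.002]
ft_force: [-0.3, 0.3, -0.7]
width: 0.0872
```

```bash
python3 -c "
from bench import r
s=r.read_state()
for k in s: print(k,s[k])"
```

```text
time 1.425
joint_positions [ 1.150131    0.43902431  0.05163056  0.63785001 -0.02450947  2.05755519
 -0.06253231]
joint_vel [ 0.01406969 -0.00108966 -0.02965756  0.11467228  0.02019071  0.02924946
 -0.0099186 ]
joint_torque [ -0.5297284  -65.25516987   2.1203021  -37.34796882  -0.36470974
  -0.53613961   0.14824462]
ee_pos [ 0.19894962 -0.59383384  0.54537953]
eef_rot [ 0.81160803 -0.58419015  0.00309753  0.00216212]
ft_force [-0.27557875  0.32954894 -0.73385669]
torque [ 0.00910918 -0.01011267  0.00032751]
width 0.08715805450973191
```

Emit:
play_rows(commands=[[1.6,1.5,-0.6,0,0,0.08,8.7],[3.2,3,-0.6,0,0,0.15,8.7],[3.2,3,-0.6,0,0,0.15,8.7],[3.2,3,-0.6,0,0,0.15,8.7],[3.2,3,-0.6,0,0,0.15,8.7],[2.6,3.5,0,0,0,0.15,8.7],[2.3,4,0,0,0,0.15,8.7],[2.3,4,0,0,0,0.15,8.7],[2.3,4,0,0,0,0.15,8.7],[2.3,4,0,0,0,0.15,8.7],[2.3,4,0,0,0,0.15,8.7],[1.4,4,0,0,0,0.15,8.7],[0.8,4,0,0,0,0.15,8.7],[0.6,4,0,0,0,0.15,8.7],[0.6,4,0,0,0,0.15,8.7],[0.6,4,0,0,0,0.15,8.7],[0,3,0,0,0,0.1,8.7],[0,1.5,0,0,0,0.05,8.7],[0,0,0,0,0,0,8.7]])

```text
time: 3.8
ee_pos: [0.523, 0.0226, 0.5123]
eef_rot: [0.816, 0.578, -0.0, -0.0]
ft_force: [-0.5, -0.0, -0.7]
width: 0.0871
```

```bash
python3 -c "
from bench import r
import numpy as np
s=r.read_state()
print(s['joint_positions'].round(3),s['ee_pos'],s['ft_force'])
x,y,z,w=s['eef_rot'];print(np.degrees(np.arctan2(2*(x*y+w*z),1-2*(y*y+z*z))))"
```

```text
[ 0.392  0.183 -0.653  1.074  0.118  1.92   1.02 ] [0.5229935  0.02256873 0.51228721] [-0.49786414 -0.03195453 -0.74418356]
70.6069412173048
```

Emit:
play_rows(commands=[[-0.8,1.4,-2,0,0,0.007,8.7],[-1.5,2.9,-4,0,0,0.015,8.7],[-1.5,2.9,-4,0,0,0.015,8.7],[-1.5,2.9,-4,0,0,0.015,8.7],[-1.5,2.9,-4,0,0,0.015,8.7],[-1.5,2.9,-4,0,0,0.015,8.7],[-1.5,2.9,-4,0,0,0.015,8.7],[-1.5,2.9,-4,0,0,0.015,8.7],[-1.5,2.9,-4,0,0,0.015,8.7],[-0.8,1.3,-2,0,0,0.007,8.7],[0,0,0,0,0,0,8.7],[0,0,0,0,0,0,8.7]])

```text
time: 5.3
ee_pos: [0.3887, 0.2801, 0.1534]
eef_rot: [0.777, 0.63, 0.0, 0.0]
ft_force: [-0.1, 0.4, 0.3]
width: 0.087
```

```bash
cat > st.py <<'E'
from bench import r
import numpy as np
s=r.read_state()
print(s['time'],s['joint_positions'].round(3),s['ee_pos'].round(4),s['ft_force'].round(1),s['width'].round(4))
x,y,z,w=s['eef_rot'];print('jaw',np.degrees(np.arctan2(2*(x*y+w*z),1-2*(y*y+z*z))).round(2),'tilt',np.degrees([2*(x*z+w*y),2*(y*z-w*x)]).round(2))
E
python3 st.py; python3 - <<'E'
from h import *
a=snap('scene','s1.png')['img'][200:340,80:240,::-1]; cv2.imwrite('pics/s1c.png',cv2.resize(a,None,fx=4,fy=4))
E
```

```text
Traceback (most recent call last):
  File "st.py", line 4, in <module>
    print(s['time'],s['joint_positions'].round(3),s['ee_pos'].round(4),s['ft_force'].round(1),s['width'].round(4))
                                                                                              ^^^^^^^^^^^^^^^^
AttributeError: 'float' object has no attribute 'round'
```

View pics/s1c.png

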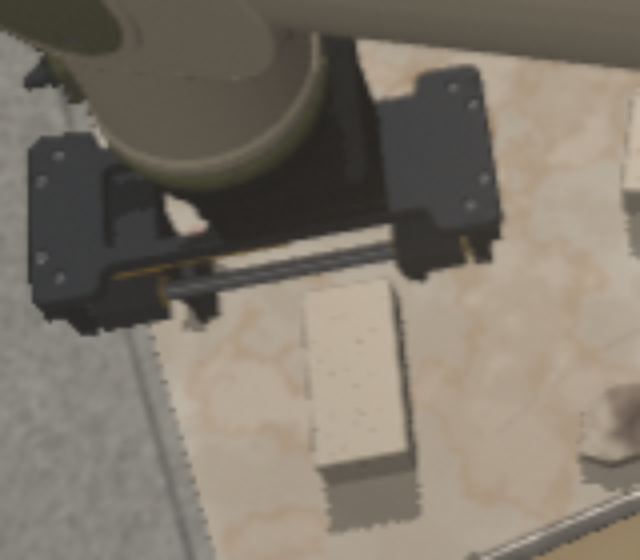

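The gripper sits over the long brick (brick at crop px (360,375)), with the jaw axis parallel to its width. Now I descend and grip.

Emit:
play_rows(commands=[[-0.1,0,-2,0,0,0,8.7],[0,0.1,-3.5,0,0,0,8.7],[0,0,-3.5,0,0,0,8.7],[0,0,-3,0,0,0,8.7],[0,0,-1.5,0,0,0,8.7],[0,0,-0.7,0,0,0,8.7],[0,0,0,0,0,0,8.7],[0,0,0,0,0,0,4],[0,0,0,0,0,0,4],[0,0,0,0,0,0,4],[0,0,0,0,0,0,4],[0,0,0,0,0,0,4]], grip_force=20)

```text
time: 6.85
ee_pos: [0.3863, 0.2822, 0.0106]
eef_rot: [0.776, 0.631, 0.0, 0.0]
ft_force: [0.1, -0.5, -0.0]
width: 0.0476
```

```bash
sed -i "s/,s\['width'\].round(4)/,round(s['width'],4)/" st.py; python3 st.py
```

```text
6.85 [ 0.019  0.379 -0.833  2.016  0.358  0.896  0.359] [0.3863 0.2822 0.0106] [ 0.1 -0.5 -0. ] 0.0476
jaw 78.27 tilt [0. 0.]
```

Emit:
play_rows(commands=[[0,0,1.5,0,0,0,4],[0,0,2.5,0,0,0,4],[0.5,0,2,0,0,0,4],[1.5,-0.25,0,0,0,0.013,4],[2.5,-0.5,0,0,0,0.015,4],[2.8,-0.55,0,0,0,0.015,4],[2.8,-0.55,0,0,0,0.015,4],[2.8,-0.55,0,0,0,0.015,4],[2.8,-0.55,0,0,0,0.015,4],[2.8,-0.55,0,0,0,0.015,4],[1.9,-0.45,0,0,0,0.01,4],[1,-0.2,0,0,0,0,4],[0,0,0,0,0,0,4],[0,0,0,0,0,0,4]])

```text
time: 8.6
ee_pos: [0.5995, 0.2412, 0.0704]
eef_rot: [0.739, 0.674, -0.0, -0.0]
ft_force: [0.0, 0.2, -1.5]
width: 0.0479
```

```bash
python3 st.py
```

```text
8.6 [ 0.087  0.615 -0.745  1.535  0.439  1.166  0.739] [0.5995 0.2412 0.0704] [ 0.   0.2 -1.5] 0.0479
jaw 84.79 tilt [-0.04  0.01]
```

Emit:
play_rows(commands=[[0,0,-1.5,0,0,0,4],[0,0,-2,0,0,0,4],[0,0,-1.3,0,0,0,4],[0,0,-0.7,0,0,0,4],[0,0,-0.4,0,0,0,4],[0,0,0,0,0,0,4],[0,0,0,0,0,0,5.4],[0,0,0,0,0,0,5.4],[0,0,0,0,0,0,5.4],[0,0,1.5,0,0,0,5.4],[0,0,3,0,0,0,5.4],[0,0,3,0,0,0,5.4],[0,0,1.5,0,0,0,5.4]])

```text
time: 10.22
ee_pos: [0.601, 0.2413, 0.1043]
eef_rot: [0.739, 0.674, 0.001, 0.0]
ft_force: [0.1, -0.3, -0.7]
width: 0.054
```

```bash
python3 st.py
```

```text
10.225 [ 0.097  0.582 -0.76   1.505  0.416  1.218  0.754] [0.601  0.2413 0.1043] [ 0.1 -0.3 -0.7] 0.054
jaw 84.74 tilt [0.15 0.06]
```

Emit:
play_rows(commands=[[-0.1,-0.6,0,0,0,-0.1,5.4],[-0.05,-0.6,0,0,0,-0.18,5.4],[-0.05,-0.6,0,0,0,-0.18,5.4],[-0.05,-0.6,0,0,0,-0.18,5.4],[-0.05,-0.6,0,0,0,-0.18,5.4],[-0.05,-0.6,0,0,0,-0.18,5.4],[-0.05,-0.6,0,0,0,-0.18,5.4],[-0.05,-0.6,0,0,0,-0.18,5.4],[-0.05,-0.4,0,0,0,-0.18,5.4],[0,0,0,0,0,-0.03,5.4],[0,0,-2,0,0,0,5.4],[0,0,-3,0,0,0,5.4],[0,0,-2.5,0,0,0,5.4],[0,0,-1.2,0,0,0,5.4],[0,0,-0.5,0,0,0,5.4],[0,0,0,0,0,0,5.4]])

```text
time: 12.22
ee_pos: [0.5955, 0.1889, 0.0098]
eef_rot: [0.999, -0.045, 0.0, -0.0]
ft_force: [1.8, 0.1, 1.1]
width: 0.0542
```

```bash
python3 st.py
```

```text
12.225 [-0.036  0.569 -0.445  1.647  0.281  0.989 -0.666] [0.5955 0.1889 0.0098] [1.8 0.1 1.1] 0.0542
jaw -5.18 tilt [0.02 0.01]
```

Emit:
play_rows(commands=[[0.04,0.4,0,0,0,0,5.4],[0.05,0.5,0,0,0,0,5.4],[0.05,0.5,0,0,0,0,5.4],[0.04,0.4,0,0,0,0,5.4],[0.04,0.4,0,0,0,0,5.4],[0.04,0.4,0,0,0,0,5.4],[0.04,0.4,0,0,0,0,5.4],[0.04,0.4,0,0,0,0,5.4],[0.02,0.2,0,0,0,0,5.4],[0.02,0.2,0,0,0,0,5.4]])

```text
time: 13.48
ee_pos: [0.5991, 0.2268, 0.0095]
eef_rot: [0.999, -0.045, 0.0, 0.0]
ft_force: [-0.3, -1.3, -0.8]
width: 0.0541
```

Emit:
play_rows(commands=[[0.02,0.2,0,0,0,0,5.4],[0.01,0.1,0,0,0,0,5.4],[0.01,0.1,0,0,0,0,5.4]])

```text
time: 13.85
ee_pos: [0.5995, 0.2304, 0.0095]
eef_rot: [0.999, -0.046, 0.0, 0.0]
ft_force: [-1.6, -3.1, 1.9]
width: 0.0539
```

Emit:
play_rows(commands=[[0.01,0.1,0,0,0,0,5.4],[0.01,0.1,0,0,0,0,5.4],[0,0,0,0,0,0,5.4]])

```text
time: 14.22
ee_pos: [0.5998, 0.2304, 0.0095]
eef_rot: [0.999, -0.046, -0.0, 0.002]
ft_force: [-2.8, -8.9, 4.9]
width: 0.0542
```

Emit:
play_rows(commands=[[0.01,0.1,0,0,0,0,5.4],[0.01,0.1,0,0,0,0,5.4],[0,0,0,0,0,0,5.4]])

```text
time: 14.6
ee_pos: [0.5998, 0.2305, 0.0095]
eef_rot: [0.999, -0.046, -0.001, 0.003]
ft_force: [-4.8, -14.2, 9.7]
width: 0.054
```

Emit:
play_rows(commands=[[-0.05,-0.5,0,0,0,0,5.4],[-0.1,-1,0,0,0,0,5.4],[0,0,1.5,0,0,0,4],[0,0,2.5,0,0,0,2],[-1,0.5,1.5,0,0,0,0],[-2.2,1.6,0,0,0,0,0],[-2.2,1.6,0,0,0,0,0],[-1.4,1,0,0,0,0,0],[-0.6,0.5,0,0,0,0,0],[0,0,0,0,0,0,0],[0,0,0,0,0,0,0]])

```text
time: 15.98
ee_pos: [0.5251, 0.271, 0.0645]
eef_rot: [0.999, -0.046, 0.0, 0.0]
ft_force: [0.5, -1.1, 1.0]
width: 0.0005
```

```bash
python3 st.py; python3 - <<'E'
from h import *
for n,b in(('top',(120,110,120,110)),('scene',(95,150,120,110))):
    a=snap(n)['img'][b[1]:b[1]+b[3],b[0]:b[0]+b[2],::-1]; cv2.imwrite('pics/s2_%s.png'%n,cv2.resize(a,None,fx=3.3,fy=3.3,interpolation=2))
cv2.imwrite('pics/s2.png',np.hstack([cv2.imread('pics/s2_top.png'),cv2.imread('pics/s2_scene.png')]))
E
```

```text
15.975 [-0.145  0.444 -0.506  1.705  0.242  1.054 -0.822] [0.5251 0.271  0.0645] [ 0.5 -1.1  1. ] 0.0005
jaw -5.29 tilt [ 0.02 -0.02]
```

View pics/s2.png

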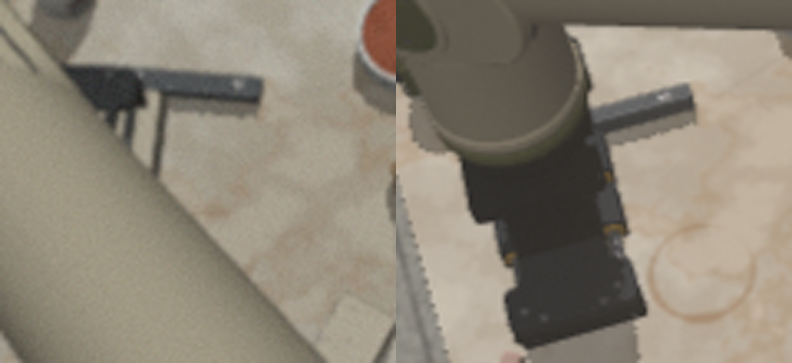

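The gripper hides most of the brick, of which only the right edge shows (top crop px (160,130)). I go on with the end push, watching the force.

Emit:
play_rows(commands=[[0,0,-1.5,0,0,0,0],[0,0,-2,0,0,0,0],[0,0,-1.3,0,0,0,0],[0,0,-0.5,0,0,0,0],[0,0,0,0,0,0,0],[0.4,-0.04,0,0,0,0,0],[0.4,-0.04,0,0,0,0,0],[0.4,-0.04,0,0,0,0,0],[0.2,-0.02,0,0,0,0,0],[0.2,-0.02,0,0,0,0,0]])

```text
time: 17.32
ee_pos: [0.5405, 0.2702, 0.0116]
eef_rot: [0.999, -0.045, 0.0, -0.0]
ft_force: [0.4, -0.2, 0.1]
width: 0.0004
```

Emit:
play_rows(commands=[[0.2,-0.02,0,0,0,0,0],[0.2,-0.02,0,0,0,0,0],[0.1,-0.01,0,0,0,0,0],[0,0,0,0,0,0,0]])

```text
time: 17.82
ee_pos: [0.5454, 0.2697, 0.0115]
eef_rot: [0.999, -0.045, 0.0, 0.0]
ft_force: [-0.2, 0.7, 0.5]
width: 0.001
```

Emit:
play_rows(commands=[[0.15,-0.02,0,0,0,0,0],[0.15,-0.01,0,0,0,0,0],[0.1,-0.01,0,0,0,0,0],[0,0,0,0,0,0,0]])

```text
time: 18.32
ee_pos: [0.5495, 0.2692, 0.0116]
eef_rot: [0.999, -0.046, 0.0, -0.0]
ft_force: [1.0, -0.2, 0.3]
width: 0.0002
```

Emit:
play_rows(commands=[[0.15,-0.02,0,0,0,0,0],[0.1,-0.01,0,0,0,0,0],[0,0,0,0,0,0,0]])

```text
time: 18.7
ee_pos: [0.5504, 0.2691, 0.0114]
eef_rot: [0.999, -0.045, -0.001, 0.0]
ft_force: [-7.5, -0.4, 5.1]
width: 0.0007
```

Emit:
play_rows(commands=[[0.1,-0.01,0,0,0,0,0],[0.1,-0.01,0,0,0,0,0],[0,0,0,0,0,0,0]])

```text
time: 19.08
ee_pos: [0.5505, 0.2691, 0.0113]
eef_rot: [0.999, -0.045, -0.003, 0.001]
ft_force: [-15.4, -3.3, 11.6]
width: 0.0002
```

Emit:
play_rows(commands=[[-0.5,0.05,0,0,0,0,0],[-1,0.1,0,0,0,0,0],[0,0,2,0,0,0,0],[0,0,4,0,0,0,0],[-0.5,-1,3,0,0,0.08,0],[-1.2,-2.5,0,0,0,0.14,3],[-1.6,-3,0,0,0,0.18,6],[-1.6,-3,0,0,0,0.18,8.7],[-1.6,-3,0,0,0,0.18,8.7],[-1.6,-3,0,0,0,0.18,8.7],[-1,-2.2,0,0,0,0.16,8.7],[-0.5,-1.2,0,0,0,0.08,8.7],[0,0,0,0,0,0,8.7],[0,0,0,0,0,0,8.7]])

```text
time: 20.82
ee_pos: [0.4435, 0.0819, 0.1024]
eef_rot: [0.856, 0.517, 0.001, 0.0]
ft_force: [-0.4, -0.1, -0.0]
width: 0.0817
```

```bash
python3 st.py; cat > look.py <<'E'
from h import *
import sys
def cr(i,x,y,w,h,f=6):
    c=cv2.resize(i[y:y+h,x:x+w,::-1],None,fx=f,fy=f,interpolation=cv2.INTER_CUBIC)
    for k in range(0,w,10): cv2.putText(c,str(x+k),(k*f,8),0,.3,(0,0,255)); cv2.line(c,(k*f,10),(k*f,14),(0,0,255))
    for k in range(0,h,10): cv2.putText(c,str(y+k),(0,k*f+4),0,.3,(255,0,0))
    return c
a=np.mean([r.camera('top')['img'] for _ in range(2)],0).astype(np.uint8)
b=np.mean([r.camera('scene')['img'] for _ in range(2)],0).astype(np.uint8)
cv2.imwrite('pics/'+sys.argv[1],np.hstack([cr(a,136,120,66,66),cr(b,120,170,66,66)]))
E
python3 look.py d1.png
```

```text
20.825 [ 0.344  0.107 -0.649  2.018  0.075  1.038  0.746] [0.4435 0.0819 0.1024] [-0.4 -0.1 -0. ] 0.0817
jaw 62.31 tilt [0.08 0.02]
```

View pics/d1.png

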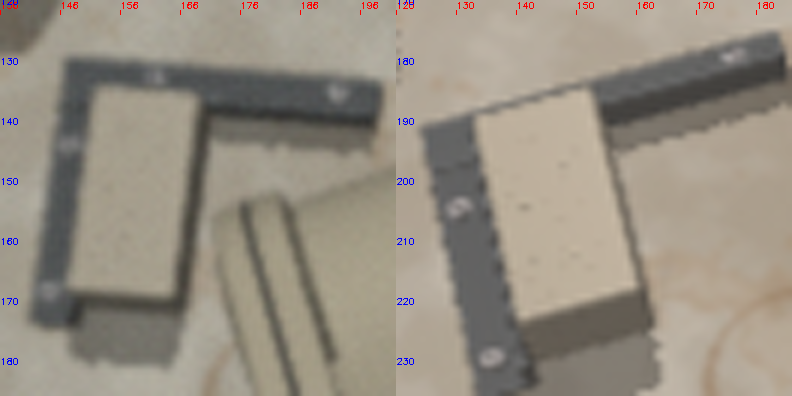

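The long brick sits in the corner, parallel to both rails with no gap visible (top crop corners about (94,86), (200,94), (177,300), (67,290)). Now I grip the short brick.

Emit:
play_rows(commands=[[-0.1,-0.1,-1.5,0,0,0,8.7],[0,0,-3,0,0,0,8.7],[0,0,-3,0,0,0,8.7],[0,0,-1.2,0,0,0,8.7],[0,0,-0.5,0,0,0,8.7],[0,0,0,0,0,0,8.7],[0,0,0,0,0,0,4],[0,0,0,0,0,0,4],[0,0,0,0,0,0,4],[0,0,0,0,0,0,4],[0,0,0,0,0,0,4]])

```text
time: 22.4
ee_pos: [0.4419, 0.0803, 0.0096]
eef_rot: [0.855, 0.518, 0.0, -0.0]
ft_force: [-0.3, 1.0, 0.9]
width: 0.0478
```

```bash
python3 st.py
```

```text
22.4 [ 0.298  0.263 -0.624  2.095  0.205  0.842  0.643] [0.4419 0.0803 0.0096] [-0.3  1.   0.9] 0.0478
jaw 62.4 tilt [0.01 0.  ]
```

Emit:
play_rows(commands=[[0,0,1.5,0,0,0,4],[0,0,2.5,0,0,0,4],[0,0,2,0,0,0,4],[1.3,0.85,0,0,0,0.03,4],[2.6,1.7,0,0,0,0.06,4],[2.6,1.7,0,0,0,0.06,4],[2.6,1.7,0,0,0,0.06,4],[2.6,1.7,0,0,0,0.06,4],[2.6,1.7,0,0,0,0.06,4],[1.7,1.1,0,0,0,0.04,4],[0.9,0.5,0,0,0,0.02,4],[0,0,0,0,0,0,4],[0,0,-1.5,0,0,0,4],[0,0,-2,0,0,0,4],[0,0,0,0,0,0,4],[0,0,0,0,0,0,4]])

```text
time: 24.4
ee_pos: [0.6108, 0.1897, 0.0345]
eef_rot: [0.739, 0.674, -0.0, -0.0]
ft_force: [-0.5, 0.0, -0.4]
width: 0.0479
```

```bash
python3 st.py
```

```text
24.4 [ 0.1    0.612 -0.635  1.582  0.396  1.08   0.841] [0.6108 0.1897 0.0345] [-0.5  0.  -0.4] 0.0479
jaw 84.74 tilt [-0.01  0.01]
```

Emit:
play_rows(commands=[[0,0,-1,0,0,0,4],[0,0,-0.9,0,0,0,4],[0,0,-0.45,0,0,0,4],[0,0,0,0,0,0,4],[0,0,0,0,0,0,5.4],[0,0,0,0,0,0,5.4],[0,0,0,0,0,0,5.4],[0,0,1.5,0,0,0,5.4],[0,0,3,0,0,0,5.4],[0,0,3,0,0,0,5.4],[0,0,1.5,0,0,0,5.4]])

```text
time: 25.78
ee_pos: [0.6117, 0.1902, 0.1038]
eef_rot: [0.739, 0.674, 0.001, 0.001]
ft_force: [-0.5, -0.9, -0.3]
width: 0.0536
```

Emit:
play_rows(commands=[[0,-0.4,0,0,0,-0.1,2.5],[-0.05,-0.6,0,0,0,-0.18,2.5],[-0.05,-0.6,0,0,0,-0.18,2.5],[-0.05,-0.6,0,0,0,-0.18,2.5],[-0.05,-0.6,0,0,0,-0.18,2.5],[-0.05,-0.6,0,0,0,-0.18,2.5],[-0.05,-0.6,0,0,0,-0.18,2.5],[-0.05,-0.4,0,0,0,-0.18,2.5],[-0.05,-0.2,0,0,0,-0.18,2.5],[0,0,0,0,0,-0.03,2.5],[0,0,-2,0,0,0,2.5],[0,0,-3,0,0,0,2.5],[0,0,-2.4,0,0,0,2.5],[0,0,-1.2,0,0,0,2.5],[0,0,-0.4,0,0,0,2.5],[0,0,0,0,0,0,2.5]])

```text
time: 27.78
ee_pos: [0.6071, 0.1439, 0.0114]
eef_rot: [0.999, -0.045, 0.0, -0.0]
ft_force: [0.2, -0.1, 0.3]
width: 0.0248
```

```bash
python3 st.py
```

```text
27.775 [-0.028  0.55  -0.358  1.652  0.222  0.979 -0.552] [0.6071 0.1439 0.0114] [ 0.2 -0.1  0.3] 0.0248
jaw -5.18 tilt [0.03 0.01]
```

Emit:
play_rows(commands=[[0.04,0.4,0,0,0,0,2.5],[0.05,0.5,0,0,0,0,2.5],[0.05,0.5,0,0,0,0,2.5],[0.04,0.4,0,0,0,0,2.5],[0.04,0.4,0,0,0,0,2.5],[0.04,0.4,0,0,0,0,2.5],[0.04,0.4,0,0,0,0,2.5],[0.02,0.2,0,0,0,0,2.5],[0.02,0.2,0,0,0,0,2.5],[0,0,0,0,0,0,2.5]])

```text
time: 29.02
ee_pos: [0.6102, 0.178, 0.011]
eef_rot: [0.999, -0.045, 0.0, -0.0]
ft_force: [0.2, 0.2, -0.2]
width: 0.0248
```

Emit:
play_rows(commands=[[0.01,0.1,0,0,0,0,2.5],[0.01,0.1,0,0,0,0,2.5],[0.01,0.1,0,0,0,0,2.5],[0,0,0,0,0,0,2.5]])

```text
time: 29.52
ee_pos: [0.6106, 0.181, 0.0111]
eef_rot: [0.999, -0.045, 0.0, -0.0]
ft_force: [0.2, 0.9, 0.8]
width: 0.0251
```

Emit:
play_rows(commands=[[0.01,0.1,0,0,0,0,2.5],[0.01,0.1,0,0,0,0,2.5],[0,0,0,0,0,0,2.5]])

```text
time: 29.9
ee_pos: [0.611, 0.1814, 0.0111]
eef_rot: [0.999, -0.046, 0.0, 0.001]
ft_force: [-0.3, -5.3, 2.7]
width: 0.0252
```

Emit:
play_rows(commands=[[0.01,0.1,0,0,0,0,2.5],[0.01,0.1,0,0,0,0,2.5],[0,0,0,0,0,0,2.5]])

```text
time: 30.28
ee_pos: [0.611, 0.1814, 0.0111]
eef_rot: [0.999, -0.046, -0.0, 0.002]
ft_force: [-3.5, -10.9, 4.7]
width: 0.0251
```

Emit:
play_rows(commands=[[-0.05,-0.5,0,0,0,0,2.5],[-0.1,-1,0,0,0,0,2.5],[0,0,1.5,0,0,0,2],[0,0,2.5,0,0,0,0],[-0.7,0.6,1,0,0,0,0],[-1.6,1.5,0,0,0,0,0],[-1.8,1.6,0,0,0,0,0],[-1.1,1,0,0,0,0,0],[-0.5,0.4,0,0,0,0,0],[0,0,0,0,0,0,0],[0,0,0,0,0,0,0]])

```text
time: 31.65
ee_pos: [0.553, 0.22, 0.061]
eef_rot: [0.999, -0.046, 0.0, 0.0]
ft_force: [-0.2, 0.0, 0.1]
width: 0.0003
```

```bash
python3 st.py
```

```text
31.65 [-0.127  0.44  -0.406  1.701  0.197  1.042 -0.691] [0.553 0.22  0.061] [-0.2  0.   0.1] 0.0003
jaw -5.27 tilt [ 0.01 -0.02]
```

Emit:
play_rows(commands=[[0,0,-1.5,0,0,0,0],[0,0,-2,0,0,0,0],[0,0,-1,0,0,0,0],[0,0,-0.5,0,0,0,0],[0,0,0,0,0,0,0],[0.4,-0.04,0,0,0,0,0],[0.4,-0.04,0,0,0,0,0],[0.4,-0.04,0,0,0,0,0],[0.3,-0.03,0,0,0,0,0],[0.3,-0.03,0,0,0,0,0],[0.2,-0.02,0,0,0,0,0],[0.2,-0.02,0,0,0,0,0],[0,0,0,0,0,0,0]])

```text
time: 33.28
ee_pos: [0.5746, 0.2186, 0.011]
eef_rot: [0.999, -0.045, 0.0, -0.0]
ft_force: [0.5, 0.1, 0.6]
width: 0.0
```

Emit:
play_rows(commands=[[0.1,-0.01,0,0,0,0,0],[0.1,-0.01,0,0,0,0,0],[0.1,-0.01,0,0,0,0,0],[0.1,-0.01,0,0,0,0,0],[0,0,0,0,0,0,0]])

```text
time: 33.9
ee_pos: [0.5781, 0.2181, 0.011]
eef_rot: [0.999, -0.045, -0.0, 0.0]
ft_force: [-3.0, -0.4, 1.3]
width: 0.0004
```

Emit:
play_rows(commands=[[0.1,-0.01,0,0,0,0,0],[0.1,-0.01,0,0,0,0,0],[0,0,0,0,0,0,0]])

```text
time: 34.28
ee_pos: [0.5782, 0.2181, 0.0108]
eef_rot: [0.999, -0.045, -0.002, 0.001]
ft_force: [-12.4, -2.0, 9.0]
width: 0.0002
```

Emit:
play_rows(commands=[[-0.5,0.05,0,0,0,0,0],[-1,0.1,0,0,0,0,0],[0,0,2,0,0,0,0],[0,0,4,0,0,0,0],[-0.7,-1,4,0,0,0,0],[-1.5,-2.5,2,0,0,0,0],[-2,-3,0,0,0,0,0],[-2,-3,0,0,0,0,0],[-2,-3,0,0,0,0,0],[-1,-2,0,0,0,0,0],[0,0,0,0,0,0,0]])

```text
time: 35.65
ee_pos: [0.4738, 0.0731, 0.1326]
eef_rot: [0.999, -0.047, 0.001, 0.0]
ft_force: [-0.1, -0.2, 1.1]
width: 0.0007
```

```bash
python3 st.py; python3 look.py d2.png
```

```text
35.65 [ 0.114  0.109 -0.381  1.933  0.047  1.106 -0.38 ] [0.4738 0.0731 0.1326] [-0.1 -0.2  1.1] 0.0007
jaw -5.35 tilt [ 0.13 -0.03]
```

View pics/d2.png

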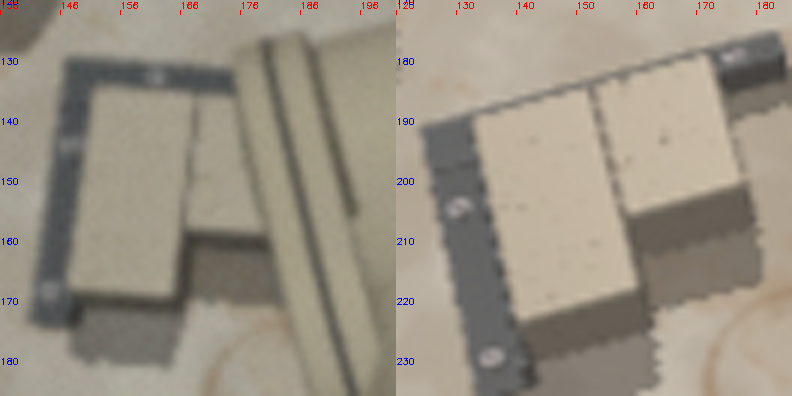

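The bricks lie side by side with their ends on the back rail. A thin dark seam at scene px (155,190) may be a sub-millimetre gap, so I give one last gentle side push.

Emit:
play_rows(commands=[[1.4,0.8,0,0,0,0,2.5],[2.6,1.5,0,0,0,0,2.5],[2.8,1.7,0,0,0,0,2.5],[2.8,1.7,0,0,0,0,2.5],[2.6,1.5,0,0,0,0,2.5],[1.4,0.9,0,0,0,0,2.5],[0.8,0.4,0,0,0,0,2.5],[0,0,-1.5,0,0,0,2.5],[0,0,-3.5,0,0,0,2.5],[0,0,-3.5,0,0,0,2.5],[0,0,-2.2,0,0,0,2.5],[0,0,-1,0,0,0,2.5],[0,0,-0.4,0,0,0,2.5],[0,0,0,0,0,0,2.5]])

```text
time: 37.6
ee_pos: [0.6177, 0.1595, 0.0106]
eef_rot: [0.999, -0.046, 0.0, -0.0]
ft_force: [0.1, -0.3, 0.2]
width: 0.0251
```

```bash
python3 st.py
```

```text
37.6 [-0.054  0.576 -0.355  1.613  0.228  0.993 -0.572] [0.6177 0.1595 0.0106] [ 0.1 -0.3  0.2] 0.0251
jaw -5.22 tilt [0.05 0.01]
```

Emit:
play_rows(commands=[[0.04,0.4,0,0,0,0,2.5],[0.05,0.5,0,0,0,0,2.5],[0.05,0.5,0,0,0,0,2.5],[0.03,0.3,0,0,0,0,2.5],[0.02,0.2,0,0,0,0,2.5],[0,0,0,0,0,0,2.5]])

```text
time: 38.35
ee_pos: [0.6194, 0.1786, 0.01]
eef_rot: [0.999, -0.045, 0.0, -0.0]
ft_force: [-0.2, 0.4, -1.0]
width: 0.0252
```

Emit:
play_rows(commands=[[0.01,0.1,0,0,0,0,2.5],[0.01,0.1,0,0,0,0,2.5],[0.01,0.1,0,0,0,0,2.5],[0.01,0.1,0,0,0,0,2.5],[0,0,0,0,0,0,2.5]])

```text
time: 38.98
ee_pos: [0.6197, 0.1806, 0.01]
eef_rot: [0.999, -0.046, -0.0, 0.001]
ft_force: [-2.5, -5.7, 4.0]
width: 0.0251
```

Emit:
play_rows(commands=[[0.01,0.1,0,0,0,0,2.5],[0.01,0.1,0,0,0,0,2.5],[0,0,0,0,0,0,2.5],[-0.05,-0.5,0,0,0,0,2.5],[-0.1,-1,0,0,0,0,2.5],[0,-0.5,1.5,0,0,0,2.5],[0,0,4,0,0,0,2.5],[-1,-0.5,4.5,0,0,0,2.5],[-2.5,-1.3,2.5,0,0,0,2.5],[-3,-1.5,0,0,0,0,2.5],[-3,-1.5,0,0,0,0,2.5],[-3,-1.5,0,0,0,0,2.5],[-3,-1.3,0,0,0,0,2.5],[-1.5,-0.6,0,0,0,0,2.5],[0,0,0,0,0,0,2.5],[0,0,0,0,0,0,2.5]])

```text
time: 40.98
ee_pos: [0.4494, 0.083, 0.1356]
eef_rot: [0.999, -0.045, 0.001, -0.0]
ft_force: [1.2, -0.0, -0.7]
width: 0.0251
```

```bash
python3 st.py; python3 look.py d3.png
```

```text
40.975 [ 0.115  0.058 -0.406  1.979  0.025  1.108 -0.392] [0.4494 0.083  0.1356] [ 1.2 -0.  -0.7] 0.0251
jaw -5.19 tilt [0.07 0.03]
```

View pics/d3.png

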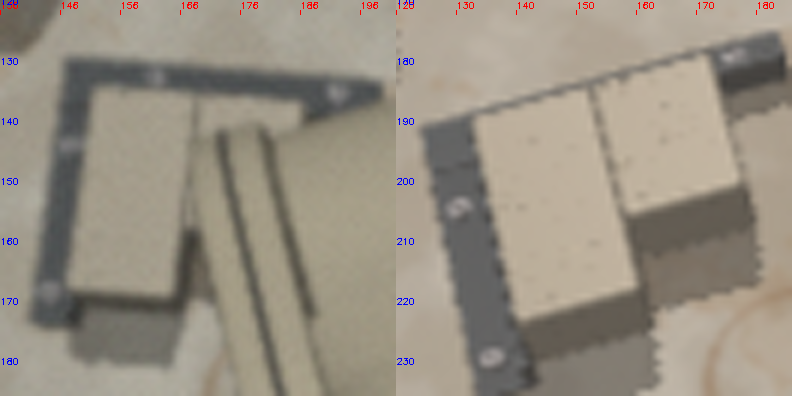

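Both bricks are flush with the back rail and packed together; the thin seam at scene px (155,190) is unchanged. I hand in.

```bash
python3 -c "
from bench import r
print(r.close_job())"
```

```text
the job is handed in; nothing more can be done
None
```

I laid the long brick in the corner of the stop first and pushed it against the left rail, then the back rail. Then I laid the short brick beside it the same way round and pushed it against the long brick and the back rail. I did not touch the broken brick or the turquoise look-alike. I handed the job in at about 41 s with the arm clear.

- **Contact:** each push ended in a hard stop, at 11–15 N. The short brick's two pushes stopped within 0.5 mm of where the long brick's stops predicted. A last side push stopped at the expected spot, with 5.7 N read before the final 2 mm of push.
- **Picture:** the last scene view shows both bricks parallel to the rails, with their back ends in line along the back rail. A hairline dark seam between the bricks did not change after the last push. I take it for the edge line, but a gap of a fraction of a millimetre cannot be ruled out. The last top view was partly hidden by the arm.
- **Force reading:** the wrist force read about 60 N for a moment when the first lift stopped. It was back near zero one row later, so it was probably the arm's own inertia.

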